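Bring the brass cam to its high spot on the bench centres

TASK

Two cam shafts sit between centres on the shop counter, each with a sprung gauge plunger riding on its cam. Turn the shaft with the brass cam by its black crank pin, watching its plunger, until the cam's high side (green mark) pushes the plunger fully back, then let go and leave it there. Leave the shaft with the dark steel cam as it is.

Things in the scene. Friction and masses are not known exactly. Their poses are not given: they have to be found in the camera images.
- stand_brass: Fixed blue stand holding the brass cam (64 mm disc, green mark on its high side), left or right of a like stand with a dark steel cam. Origin under the base's middle, on the counter. Base 270 mm (y) x 100 mm (x), with a tongue to x +160. Shaft (18 mm) along y, 100 mm up, over x 0, between blocks 120 mm tall, 50 mm wide, at y -103 to -133 and +103 to +133. Cam in the plane y -45.
- shaft_brass (a joint): Brass-cam shaft angle q, rad, -1.45 to 1.45; starts -1.25 to -0.4. Its black crank pin (16 mm diameter, parallel to the shaft, y +18 to +70, grip at y +45; arm at y +8 to +18) has its axis at x = 70 sin q, z = 100 + 70 cos q (mm, stand frame): upright at 0, going to +x as q grows. High side faces the plunger at q = 0.5. Takes 2 to 4 N at the pin; stays where left.
- plunger_brass (a joint): Push-back of the brass cam's gauge plunger towards the stand's +x, m, spring 1.6 to 3.2 N: 0.010 + 0.010 cos(q - 0.5), so 0.020 at the high spot and less to either side. Flat steel foot on the cam, stem through an aluminium barrel (32 mm diameter, x +90 to +140, y -45, z 100) on a post, red cap at the outer end that moves out with it.
- pin_steel (a point): Middle of the black crank pin of the other shaft, the one with the dark steel cam, of the same shape and sizes as the brass one's. Must be left where it is.

How it is judged:
By the outcome, as a careful person would: the job done as asked, in the order asked, and still so for the second after the job is handed in, with the robot touching nothing.
It also fails if it takes over 38 s, if anything falls off the work surface, if the arm or the gripper's body presses on something with over 40 N, if the wrist force passes 120 N, or if a joint passes its speed limit or range.

ROBOT

A 6-joint arm with a two-finger parallel gripper is mounted at the origin on the work surface. World frame = base frame: x ahead of the robot, y to its left, z up, the work surface at z = 0. Lengths are in mm, angles in rad, forces in N, time in s.
With the tool pointing down it reaches from about 350 to 775 mm from the base axis. Payload 7.3 kg.
Tool frame: the origin (TCP) lies at the very end of the fingers, on their centre line; the grasp point (between the pads) lies 19 mm behind it (bot.grip_point_offset is the distance from the TCP to the grasp point, in mm); z points along the fingers, y is the line along which they close (so a half turn about z gives the same grasp; the last joint's range is limited). The gripper opens to 92 mm and grips with 3 to 60 N. Pads are 19 mm wide; open, the fingers measure 130 mm over their backs; the gripper's body (75 mm by 190 mm) begins 47 mm behind the grasp point.
Start: joints at [-1.271, 0.342, 1.524, -0, 1.275, -0.146], TCP at [226.393, -473.699, 226.741] pointing down, gripper open.
Joint ranges: [-2.53, 2.53], [-0.77, 2.02], [0.04, 2.7], [-1, 4.14], [0.28, 2.66], [-3.11, 3.11]. Speed limits (rad/s): [2.57, 2.57, 3.14, 3.14, 3.14, 3.14].

INTERFACE

Orientations are given as [roll, pitch, yaw] about the fixed x, y, z axes, in that order (R = Rz(yaw) Ry(pitch) Rx(roll)).
In Python, from plant import bot gives the robot as it stands. The module is installed in compiled form; this text tells all that it offers.
- The arm moves only by the shell command python3 -m jog 'ROWS' [OPENING]. ROWS is JSON, a list of rows, each a list of 6 numbers: the shift along the tool's x, y, z in mm, then the turn, a rotation vector about the tool's x, y, z in rad. In form: [[dx, dy, dz, rx, ry, rz], ...]. A call has 1 to 12 rows; each row shifts and turns the commanded pose from where the row before left it, along the tool's axes as they then stand; what a row does not reach is not made up. A row lasts 1/10 s, in which the tool goes at most 50 mm and 8.59 degrees, less where a joint would pass 70% of its speed; a pose out of reach is approached as far as the arm can. A call with a gripper value outside its range is refused whole. OPENING is the opening in per cent of the stroke, from 0 (shut) to 100 (fully open), set as the call begins (- or left out, the last holds). The fingers move at their own pace and stop on an object; the grip force is fixed at half the most. Time passes only in rows, so rows that do not move let the fingers close. It gives the time, the measured TCP pose, the force, the opening and the grip force at its end, in the units of the state.
- bot.get_obs(): the state, without advancing time (a new reading comes with each control period).
- bot.capture(name): name is "scene" or "top"; returns the picture (384x512x3 uint8, red, green, blue); there is no depth.
- bot.camera_model(name): a dict with "fx", "fy", "cx", "cy" (pixels), "dist_coeffs" ([k1, k2, p1, p2, k3] as OpenCV has them; the pictures are not rectified), "position" and "orientation" of the camera in the world. Camera axes: x right, y down, z forward; pixel columns grow to the right and rows downward; lengths in mm; the calibration is good to about 2 mm. A picture is of the moment at which its call begins. camera_model takes no time and is no camera call.
- bot.close_job(): hands the job in; it is judged then, once.
Trained networks look in the newest picture that a camera, given by its name, has taken for a name from the list of things; names that differ only in an ending like _2 or _b are one class to them, and where a whole thing is asked for, a point or a joint stands for the part that bears it (a point fixed in the world has none). Each returns a list of dicts, best first, with "p" (0 to 1); they miss things now and then, are a little off and sometimes report something else, mostly with a low value. They report only what shows in the picture. A call takes as long as a camera call.
- bot.outline_of(target, camera): "mask" (384x512 bool, what is visible of it) and "pixel" ([column, row] in pixels, amid what is visible of it).
The state is a dict: "time": time; "joint_positions": joint angles; "dq": joint speeds; "tau": joint torques, N m; "tool_pos": TCP position; "tcp_rot": TCP orientation; "contact_force": force on the tool from outside, world axes, zero at the start; "moment": the same for the moment, N m; "grip_width": finger opening in mm; "finger_force": force on a finger pad.
Only numpy, scipy, OpenCV 4.12 (cv2) and the standard library are available. Lean on these libraries where they do the work, as an engineer would, in place of code of your own. Each camera call takes 0.05 s, during which the arm holds its last target. There are 200 camera calls.

## Working session

There is one attempt and no reset: what is moved stays moved. The work goes in short steps, Python scripts to look and compute and a shell command to move; the robot and the scene stay as the last step left them, time stands still between calls to the robot, and variables do not carry over. Pictures are saved under pics/ and viewed, at most 10 in all, crops included, and the job is handed in when it is done.

```bash
mkdir -p pics
python3 - <<'E'
from plant import bot
import cv2,numpy as np
for c in("scene","top"):
    im=bot.capture(c); cv2.imwrite(f"pics/{c}0.png",im[:,:,::-1])
    m=bot.camera_model(c); print(c,m)
    for t in("stand_brass","shaft_brass","plunger_brass","pin_steel"):
        for d in bot.outline_of(t,c)[:3]:
            v,u=np.nonzero(d["mask"]); print(t,round(d["p"],2),d["pixel"],u.min(),u.max(),v.min(),v.max())
print(bot.get_obs())
E
python3 -c "
import cv2,numpy as np
a=cv2.imread('pics/scene0.png');b=cv2.imread('pics/top0.png')
cv2.imwrite('pics/both0.png',cv2.resize(np.hstack([a,b]),(800,300)))"
```

```text
scene {'fx': 390.02411484741066, 'fy': 390.02411484741066, 'cx': 256.2399723373976, 'cy': 192.4044749234708, 'dist_coeffs': array([-0.04533663,  0.        ,  0.        ,  0.        ,  0.        ]), 'position': array([1091.12968094, -407.32960136,  634.31021997]), 'orientation': array([-2.19345114, -0.01703703,  0.96130594])}
stand_brass 0.75 [183.9, 244.9] 118 242 177 310
shaft_brass 0.88 [173.6, 215.6] 143 215 176 238
plunger_brass 0.68 [202.8, 262.3] 165 219 229 281
plunger_brass 0.16 [185.4, 245.6] 118 241 177 310
pin_steel 0.72 [326.0, 172.9] 301 355 141 194
top {'fx': 389.4740981580235, 'fy': 389.4740981580235, 'cx': 253.19970925008704, 'cy': 186.48979763851315, 'dist_coeffs': array([0.04157847, 0.        , 0.        , 0.        , 0.        ]), 'position': array([408.1513661 ,  -7.87858484, 878.43634871]), 'orientation': array([-2.99509197e+00,  4.97330500e-04, -1.57533410e+00])}
stand_brass 0.7 [332.0, 207.5] 260 401 120 249
shaft_brass 0.94 [330.0, 214.9] 288 374 192 249
plunger_brass 0.64 [346.7, 167.0] 333 354 120 193
pin_steel 0.84 [142.7, 182.7] 94 185 165 199
{'time': 0.5, 'joint_positions': array([-1.27101781e+00,  3.42033211e-01,  1.52415885e+00, -5.30006886e-06,
        1.27542065e+00, -1.46029489e-01]), 'dq': array([-0.00058798, -0.00062259, -0.00022057,  0.00119787,  0.00143782,
        0.00043423]), 'tau': array([-1.10025227e-03, -4.30811870e+01, -2.44314051e+01,  7.17392564e-02,
        4.89915989e-02, -2.27387363e-05]), 'tool_pos': array([ 226.37330635, -473.67094114,  226.70268137]), 'tcp_rot': array([-3.14157207e+00,  2.09797866e-06,  4.45809544e-01]), 'contact_force': array([-0.33000328,  0.15671142, -0.19788894]), 'moment': array([0.00757442, 0.02250361, 0.01515658]), 'finger_force': 0.0, 'grip_width': 91.74321056527008}
```

View pics/scene0.png

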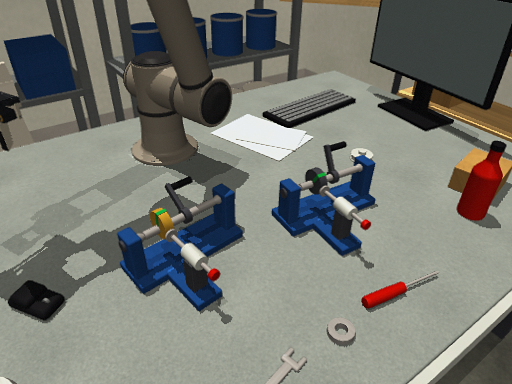

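View pics/top0.png

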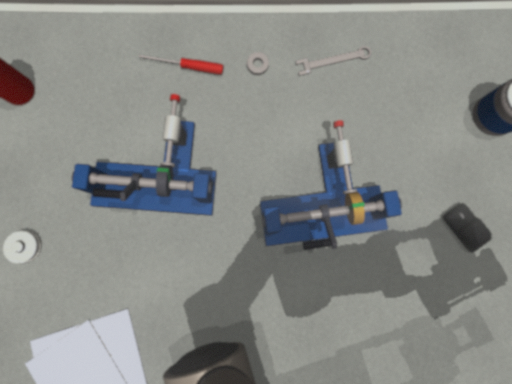

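The brass stand is right in the top view (cam about (356,208), pin end about (308,244), cap (338,124)) and left in the scene view (pin about (180,184), cap (214,274)). I'll zoom in for a pose fit.

Run:
```python
import cv2,numpy as np
a=cv2.imread('pics/scene0.png')[165:315,110:250];b=cv2.imread('pics/top0.png')[110:260,255:405]
k=4
A=cv2.resize(a,None,fx=k,fy=k,interpolation=2);B=cv2.resize(b,None,fx=k,fy=k,interpolation=2)
def grid(I,u0,v0):
    for i in range(0,I.shape[1],80): cv2.line(I,(i,0),(i,6),(0,255,255),1);cv2.putText(I,str(u0+i//k),(i+2,14),0,.4,(0,255,255))
    for i in range(0,I.shape[0],80): cv2.putText(I,str(v0+i//k),(0,i+4),0,.4,(0,255,255))
grid(A,110,165);grid(B,255,110)
cv2.imwrite('pics/A.png',A);cv2.imwrite('pics/B.png',B)
```

```text
(no output)
```

View pics/A.png

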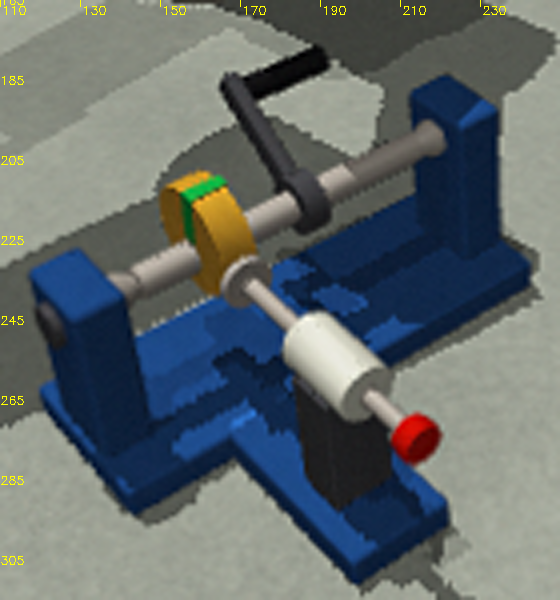

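View pics/B.png

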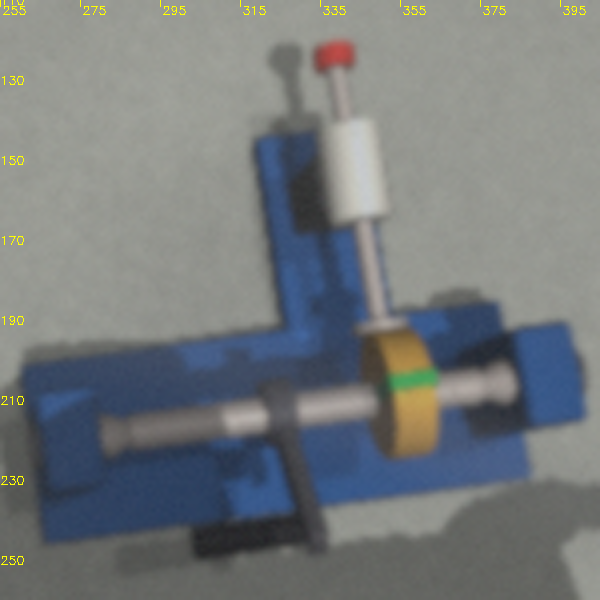

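Both crops show clear block-top corners, the pin, and the cam mark. The pin leans towards -x, with its tip at about (190,180) in the scene view and (304,245) in the top view. Next is the joint fit.

```bash
cat > h.py <<'E'
from plant import bot
import cv2,numpy as np
from scipy.spatial.transform import Rotation as R
from scipy.optimize import least_squares
def proj(c,P):
    m=bot.camera_model(c); W=R.from_euler('xyz',m["orientation"]).as_matrix().T
    K=np.array([[m["fx"],0,m["cx"]],[0,m["fy"],m["cy"]],[0,0,1]])
    return cv2.projectPoints(np.array(P,float),cv2.Rodrigues(W)[0],-W@m["position"],K,m["dist_coeffs"])[0][:,0]
def world(p,P):
    c,s=np.cos(p[2]),np.sin(p[2]); P=np.array(P,float)
    return P@np.array([[c,s,0],[-s,c,0],[0,0,1]])+[p[0],p[1],0]
def pin(q,y): return [70*np.sin(q),y,100+70*np.cos(q)]
E
cat > fit.py <<'E'
from h import *
S=[([-25,-133,120],30,272),([-25,-103,120],80,248),([25,-103,120],127,290),([25,-133,120],73,312),
([-25,103,120],412,92),([-25,133,120],447,74),([25,133,120],498,105),([25,103,120],462,124),([50,-135,0],138,516),([50,135,0],530,287)]
T=[([25,-103,120],513,330),([25,-133,120],570,322),([-25,-133,120],584,415),([-25,-103,120],527,427)]
def res(p):
    r=[]
    for c,L,o,pn in(("scene",S,(110,165),[(70,320,59),(18,240,86)]),("top",T,(255,110),[(70,196,540),(18,300,530)])):
        P=[l[0] for l in L]+[pin(p[3],k[0]) for k in pn]
        uv=np.array([l[1:] for l in L]+[k[1:] for k in pn])/4.+o
        r.append(proj(c,world(p,P))-uv)
    return np.vstack(r)
s=least_squares(lambda p:res(p).ravel(),[450,-190,.1,-.8],x_scale=[10,10,.1,.1],loss='soft_l1')
print(s.x,np.round(res(s.x),1).tolist()); p=s.x; np.save('p.npy',p)
for q in(p[3],-.4,0,.5): print(q,world(p,[pin(q,45)])[0])
E
python3 fit.py
```

```text
[ 4.71337008e+02 -1.61840653e+02  1.30660953e-01 -9.84355287e-01] [[-1.5, -1.5], [-0.2, -2.0], [0.4, 0.1], [-0.2, 1.6], [-1.5, -1.3], [-0.0, -1.6], [0.9, -0.0], [-0.4, 0.4], [-1.0, 0.5], [0.9, -0.8], [0.6, -0.7], [1.1, 1.2], [-0.8, -1.3], [0.2, -1.3], [1.6, 0.8], [0.5, -0.2], [-1.4, 0.8], [0.0, -0.4]]
-0.984355286612618 [ 407.66688204 -124.82064287  138.73801548]
-0.4 [ 438.44705558 -120.77583175  164.47426958]
0 [ 465.47398127 -117.22423353  170.        ]
0.5 [ 498.74770517 -112.85174588  161.43077933]
```

```bash
python3 -m jog '[[0,0,0,0,0,-0.14],[0,0,0,0,0,-0.14],[0,0,0,0,0,-0.14],[0,0,0,0,0,-0.14],[0,0,0,0,0,-0.14],[0,0,0,0,0,-0.14],[0,0,0,0,0,-0.14],[0,0,0,0,0,-0.14],[0,0,0,0,0,-0.136]]' 60
python3 -m jog '[[32.2,22.5,0,0,0,0],[32.2,22.5,0,0,0,0],[32.2,22.5,0,0,0,0],[32.2,22.5,0,0,0,0],[32.2,22.5,0,0,0,0],[32.2,22.5,0,0,0,0],[32.2,22.5,0,0,0,0],[32.2,22.5,0,0,0,0],[32.2,22.5,0,0,0,0],[32.2,22.5,0,0,0,0],[0,0,0,0,0,0],[0,0,0,0,0,0]]'
python3 - <<'E'
from h import *
p=np.load('p.npy'); o=bot.get_obs(); print(o["tool_pos"],o["tcp_rot"])
T=R.from_euler('xyz',o["tcp_rot"]).as_matrix()
t=world(p,[pin(p[3],45)])[0]; print("to pin, tool axes:",T.T@(t-o["tool_pos"]))
a=bot.capture("scene");b=bot.capture("top")
I=np.hstack([cv2.resize(a[130:290,100:260],(400,400)),cv2.resize(b[140:300,240:400],(400,400))])
cv2.imwrite('pics/c1.png',I[:,:,::-1])
E
```

```text
time: 1.4
tool_pos: [226.4, -473.7, 226.7]
tcp_rot: [3.142, 0.0, 1.708]
contact_force: [1.0, 0.2, 0.0]
grip_width: 55.5
finger_force: 0.0
time: 2.6
tool_pos: [407.6, -124.5, 226.8]
tcp_rot: [-3.142, 0.0, 1.704]
contact_force: [-0.8, -0.4, -0.0]
grip_width: 55.1
finger_force: 0.0
[ 407.57374467 -124.51049252  226.76694224] [-3.14151010e+00  4.95595055e-04  1.70434879e+00]
to pin, tool axes: [-2.76163537e-01  5.82770126e-02  8.80290699e+01]
```

View pics/c1.png

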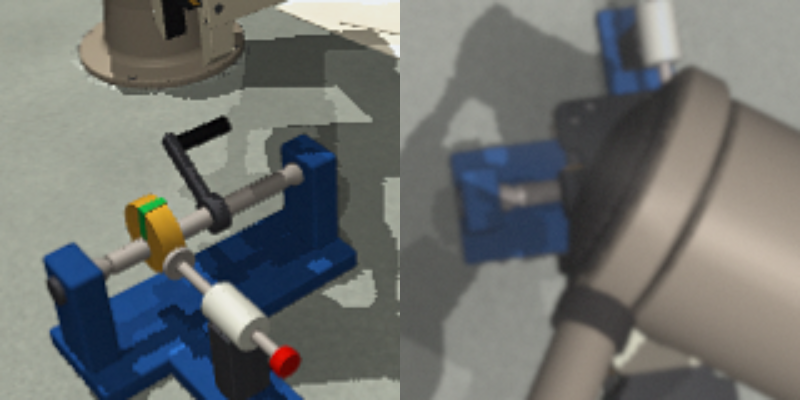

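Crop shows the pin is clear below the gripper, unmoved (scene pixel about (180,183)). Descending and closing.

```bash
python3 -m jog '[[0,0,20,0,0,0],[0,0,20,0,0,0],[0,0,20,0,0,0],[0,0,15,0,0,0],[0,0,15,0,0,0],[0,0,15,0,0,0],[0,0,0,0,0,0],[0,0,0,0,0,0]]'
python3 - <<'E'
from h import *
a=bot.capture("scene")
cv2.imwrite('pics/c2.png',cv2.resize(a[110:290,100:280],(600,600))[:,:,::-1])
E
```

```text
time: 3.5
tool_pos: [407.2, -126.0, 121.9]
tcp_rot: [-3.141, -0.0, 1.7]
contact_force: [1.4, 0.3, 0.2]
grip_width: 55.0
finger_force: 0.0
```

View pics/c2.png

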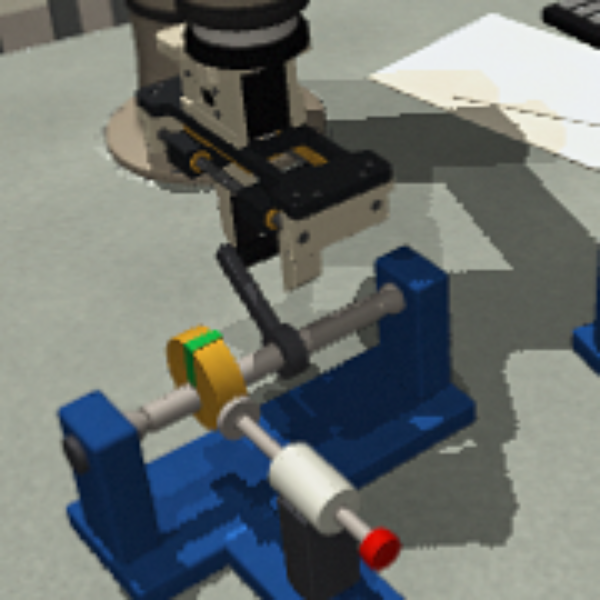

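The fingers straddle the pin (around (182,187)), clear of the arm and block. Closing.

```bash
python3 -m jog '[[0,0,0,0,0,0],[0,0,0,0,0,0],[0,0,0,0,0,0],[0,0,0,0,0,0],[0,0,0,0,0,0],[0,0,0,0,0,0],[0,0,0,0,0,0],[0,0,0,0,0,0]]' 0
python3 - <<'E'
from h import *
p=np.load('p.npy');o=bot.get_obs();print(o["tool_pos"],o["tcp_rot"],o["grip_width"],o["finger_force"])
# grip point in stand frame
c,s=np.cos(p[2]),np.sin(p[2]);d=o["tool_pos"]+R.from_euler('xyz',o["tcp_rot"]).apply([0,0,-19])-[p[0],p[1],0]
print("stand frame",c*d[0]+s*d[1],-s*d[0]+c*d[1],d[2])
q0=np.arcsin((c*d[0]+s*d[1])/70);print("q",q0)
q=np.linspace(q0,.5,21);x=70*np.sin(q);z=70*np.cos(q)
print("rows dy,dz (tool y=+x stand, z down):",np.round(np.c_[np.diff(x),-np.diff(z)],1).tolist())
E
```

```text
time: 4.35
tool_pos: [407.7, -125.0, 121.7]
tcp_rot: [3.141, 0.0, 1.702]
contact_force: [3.5, 1.2, -0.2]
grip_width: 15.2
finger_force: 30.0
[ 407.74306007 -125.0028622   121.74179778] [3.14093034e+00 1.35753375e-04 1.70184456e+00] 15.155524265070715 29.9997541308403
stand frame -58.26488108197881 44.811983145128366 140.7417934382591
q -0.9833440668614344
rows dy,dz (tool y=+x stand, z down): [[3.0, -4.2], [3.3, -4.0], [3.6, -3.7], [3.9, -3.4], [4.1, -3.1], [4.4, -2.8], [4.6, -2.5], [4.7, -2.2], [4.9, -1.8], [5.0, -1.4], [5.1, -1.1], [5.1, -0.7], [5.2, -0.3], [5.2, 0.1], [5.2, 0.5], [5.1, 0.9], [5.0, 1.2], [4.9, 1.6], [4.8, 2.0], [4.6, 2.3]]
```

```bash
python3 -m jog '[[0,3,-4.2,0,0,0],[0,3.3,-4,0,0,0],[0,3.6,-3.7,0,0,0],[0,3.9,-3.4,0,0,0],[0,4.1,-3.1,0,0,0],[0,4.4,-2.8,0,0,0],[0,4.6,-2.5,0,0,0],[0,4.7,-2.2,0,0,0],[0,4.9,-1.8,0,0,0],[0,5,-1.4,0,0,0],[0,0,0,0,0,0]]'
python3 -m jog '[[0,5.1,-1.1,0,0,0],[0,5.1,-0.7,0,0,0],[0,5.2,-0.3,0,0,0],[0,5.2,0.1,0,0,0],[0,5.2,0.5,0,0,0],[0,5.1,0.9,0,0,0],[0,5,1.2,0,0,0],[0,4.9,1.6,0,0,0],[0,4.8,2,0,0,0],[0,4.6,2.3,0,0,0],[0,0,0,0,0,0],[0,0,0,0,0,0]]'
python3 - <<'E'
from h import *
a=bot.capture("scene"); cv2.imwrite('pics/s3.png',a[:,:,::-1])
cv2.imwrite('pics/c3.png',cv2.resize(a[110:290,100:280],(600,600))[:,:,::-1])
b0=cv2.imread('pics/scene0.png')[:,:,::-1]
p=np.load('p.npy')
def cap(I):
    J=I[240:300,180:250].astype(int); m=(J[...,0]>120)&(J[...,1]<70)&(J[...,2]<70); v,u=np.nonzero(m); return u.mean()+180,v.mean()+240,m.sum()
print(cap(b0),cap(a))
P=proj("scene",world(p,[[x,-45,100] for x in(160,165,170,175,180,185,190)])); print(P.tolist())
o=bot.get_obs();c,s=np.cos(p[2]),np.sin(p[2]);d=o["tool_pos"]-[p[0],p[1],0];x=c*d[0]+s*d[1];print("q",np.arcsin(x/70),d[2]+19)
E
```

```text
time: 5.45
tool_pos: [447.6, -119.8, 152.3]
tcp_rot: [-3.139, 0.0, 1.702]
contact_force: [-7.9, -1.9, 8.9]
grip_width: 15.1
finger_force: 30.0
time: 6.65
tool_pos: [498.2, -113.4, 145.1]
tcp_rot: [-3.141, 0.001, 1.702]
contact_force: [-3.6, -4.0, 2.8]
grip_width: 14.9
finger_force: 30.0
(np.float64(212.1851851851852), np.float64(272.51851851851853), np.int64(54)) (np.float64(215.135593220339), np.float64(275.135593220339), np.int64(59))
[[208.53591862124165, 268.98320756365797], [210.17571800289224, 270.4976793333609], [211.82924626065488, 272.02446493945496], [213.49666125421385, 273.5637009411459], [215.1781229927122, 275.1155256486385], [216.87379366389644, 276.680079143428], [218.5838376634474, 278.25750329855185]]
q 0.4907462840293234 164.02874702922915
```

View pics/c3.png

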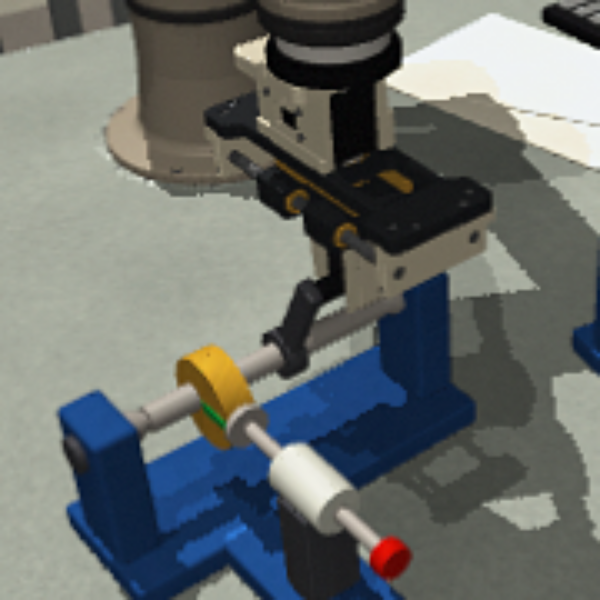

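The cap moved from about (212.2,272.5) to (215.1,275.1), which is roughly 9 mm and matches the expected 9.1 mm to full push-back. The green mark now faces the plunger foot. Releasing and retreating.

```bash
python3 -m jog '[[0,0,0,0,0,0],[0,0,0,0,0,0],[0,0,0,0,0,0],[0,0,0,0,0,0],[0,0,0,0,0,0],[0,0,0,0,0,0],[0,0,-15,0,0,0],[0,0,-20,0,0,0],[0,0,-25,0,0,0],[0,0,-25,0,0,0],[0,0,-25,0,0,0],[0,0,0,0,0,0]]' 60
python3 -m jog '[[-40,0,0,0,0,0],[-40,0,0,0,0,0],[-40,0,0,0,0,0],[-40,0,0,0,0,0],[-40,0,0,0,0,0],[-40,0,0,0,0,0],[-30,0,0,0,0,0],[0,0,0,0,0,0],[0,0,0,0,0,0]]'
python3 - <<'E'
from h import *
a=bot.capture("scene");b=bot.capture("top")
I=np.vstack([np.hstack([cv2.resize(a[160:310,110:260],(400,400),interpolation=2),cv2.resize(b[110:260,255:405],(400,400),interpolation=2)]),cv2.resize(np.hstack([a,b]),(800,300))[:200]])
p=np.load('p.npy')
for q in(.3,.4,.5,.6,.7):
    for c in("scene","top"): print(q,c,proj(c,world(p,[pin(q,70),pin(q,18)])).round(1).tolist())
cv2.imwrite('pics/c4.png',I[:,:,::-1])
E
```

```text
time: 7.9
tool_pos: [499.9, -113.6, 257.7]
tcp_rot: [3.136, 0.003, 1.702]
contact_force: [1.1, -0.7, 0.2]
grip_width: 55.2
finger_force: 0.0
time: 8.8
tool_pos: [533.1, -380.8, 252.7]
tcp_rot: [-3.14, -0.002, 1.701]
contact_force: [1.0, -0.2, 0.4]
grip_width: 54.9
finger_force: 0.0
0.3 scene [[210.9, 183.7], [190.5, 193.1]]
0.3 top [[297.8, 202.7], [325.9, 198.9]]
0.4 scene [[212.9, 185.9], [192.5, 195.5]]
0.4 top [[297.1, 199.3], [325.1, 195.5]]
0.5 scene [[214.8, 188.4], [194.4, 198.1]]
0.5 top [[296.5, 196.1], [324.2, 192.4]]
0.6 scene [[216.6, 191.1], [196.2, 200.8]]
0.6 top [[295.8, 193.2], [323.3, 189.5]]
0.7 scene [[218.3, 193.9], [198.0, 203.8]]
0.7 top [[295.1, 190.6], [322.5, 186.9]]
```

View pics/c4.png

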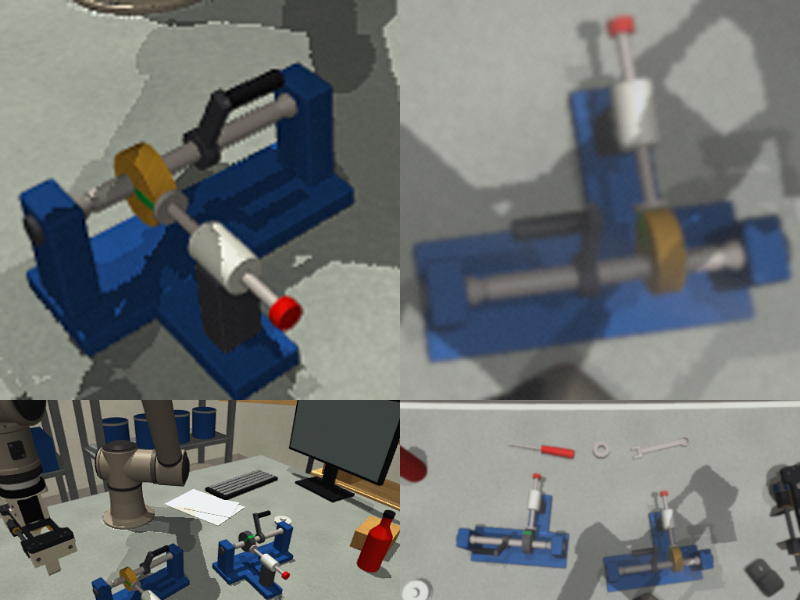

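The pin tip is at about (297.4,196.2) in the top view and (215.4,188.9) in the scene view, so q is about 0.50–0.52. The mark faces the foot, the steel shaft is unmoved, and the gripper is clear.

```bash
python3 -c "
from plant import bot
print(bot.close_job())"
```

```text
the job is handed in; nothing more can be done
None
```

The brass cam shaft is turned to about q = 0.5, with its plunger fully back and the pin released; the steel shaft was left untouched, and the job was handed in at about 9 s.

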